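# Load the cover nest hollow side down

## Task

Get all three metal covers sitting fully home in the nest plate, one to a pocket, each hollow side down. One of the covers in the nest was laid in upside down, so turn it over, and put the one standing on the bench into the empty pocket; leave the cover that is already right in its pocket, and do not disturb the other things on the bench.

Things in the scene. Friction and masses are not known exactly. Their poses are not given: they have to be found in the camera images.
- cover_a: Light metal cover, an open box 44 (x) x 60 (y) x 34 mm (z), walls 4 mm, about 90 g. Origin: centre of the open rim; z points from the rim to the closed face, 34 mm away. At the start it lies wrong way up in a pocket, hollow up, its closed face on the land, so that it stands 6 mm higher than one fully home.
- cover_b: Light metal cover, an open box 44 (x) x 60 (y) x 34 mm (z), walls 4 mm, about 90 g. Origin: centre of the open rim; z points from the rim to the closed face, 34 mm away. At the start it is already fully home in a pocket of the nest, hollow side down.
- cover_c: Light metal cover, an open box 44 (x) x 60 (y) x 34 mm (z), walls 4 mm, about 90 g. Origin: centre of the open rim; z points from the rim to the closed face, 34 mm away. At the start it stands on the bench on one of its 44 x 34 mm ends, 60 mm tall, z level. But for the listed things the bench is free round it (x 0.36 to 0.45, y -0.38 to -0.2).
- nest: Fixed dark steel plate 102 (x) x 236 (y) x 15 mm high with three pockets in a row along y, 80 mm apart. Each is 65 (x) x 49 (y) mm and 9 mm deep (2.5 mm of play on each side of a cover); from its floor rises a bright land 40 x 26 mm, 6 mm high, which goes inside a cover laid hollow side down, its length along x. Origin: centre of the underside.
- black_tape: Black tape roll, 58 mm across, 18 mm high. A bystander: leave it where it is. Origin: centre of its underside.
- steel_block: Steel block 32 x 50 x 26 mm. A bystander: leave it where it is. Origin: centre of its underside.
- big_nut: Hexagon nut 24 x 27 x 19 mm. A bystander: leave it where it is. Origin: centre of its underside.
- small_nut: Hexagon nut 19 x 22 x 15 mm. A bystander: leave it where it is. Origin: centre of its underside.
- gauge_case: Dark green case 40 x 94 x 24 mm. A bystander: leave it where it is. Origin: centre of its underside.
- spanner: Spanner 34 x 167 x 10 mm. A bystander: leave it where it is. Origin: centre of its underside.
- pocket0 (a point): centre of the floor of the pocket at the +y end of the nest (6 mm above the bench, 9 mm below the plate's top); axes as the nest's. Where the origin of a cover fully home lies. A vise (0.14 m high, 4 cm or more beyond the plate's +y end, reaching to x = 0.49) and a disc sander (0.22 m) stand to its left.
- pocket1 (a point): centre of the floor of the pocket at the middle of the nest (6 mm above the bench, 9 mm below the plate's top); axes as the nest's. Where the origin of a cover fully home lies.
- pocket2 (a point): centre of the floor of the pocket at the -y end of the nest (6 mm above the bench, 9 mm below the plate's top); axes as the nest's. Where the origin of a cover fully home lies. Behind it to the right lies a tilted carton, up to 0.2 m high, its front edge from about (0.69, -0.25) to (0.59, -0.45); a welding helmet (0.2 m) stands at y below -0.52.
There are look-alikes about, which are no part of the job. Leave any yellow look-alike of the cover_a alone.

How it is judged (in metres and radians):
At the end, for the whole second after the job is handed in: Each of the three covers lies hollow side down in a pocket of its own: its origin within 6 mm (level) of a pocket's centre and no more than 2.5 mm above the pocket's floor, level within 0.06 rad, lengthwise across the nest within 0.15 rad, released and at rest ((horizontal distance between cover_a and pocket0 below 0.006 m or horizontal distance between cover_a and pocket1 below 0.006 m or horizontal distance between cover_a and pocket2 below 0.006 m) and z of cover_a in the frame of nest between 0.003 and 0.0085 m and angle between each of cover_a, cover_b, cover_c's own z axis and vertical below 0.06 rad and angle between the y axis of each of cover_a, cover_b, cover_c and the x axis of nest, either way round below 0.15 rad and linear speed of each of cover_a, cover_b, cover_c below 0.02 m/s and (horizontal distance between cover_b and pocket0 below 0.006 m or horizontal distance between cover_b and pocket1 below 0.006 m or horizontal distance between cover_b and pocket2 below 0.006 m) and z of cover_b in the frame of nest between 0.003 and 0.0085 m and (horizontal distance between cover_c and pocket0 below 0.006 m or horizontal distance between cover_c and pocket1 below 0.006 m or horizontal distance between cover_c and pocket2 below 0.006 m) and z of cover_c in the frame of nest between 0.003 and 0.0085 m); the robot touches nothing.
It fails at once if the cover that was already right is taken out or shifted by more than 10 mm (distance of cover_b from where it was at the start of the episode above 0.01 m).
It fails at once if another thing on the bench is moved by more than 25 mm (distance of any of black_tape, steel_block, big_nut, small_nut, gauge_case, spanner from where it was at the start of the episode above 0.025 m).
It also fails if it takes over 72 s, if anything falls off the work surface, if the arm or the gripper's body presses on something with over 40 N, if the wrist force passes 120 N, or if a joint passes its speed limit or range.

## Robot

A 6-joint arm with a two-finger parallel gripper is mounted at the origin on a cart in front of the work surface, level with it; the furniture and walls round the work are solid. World frame = base frame: x ahead of the robot, y to its left, z up, the work surface at z = 0. Lengths are in mm, angles in rad, forces in N, time in s.
With the tool pointing down it reaches from about 300 to 775 mm from the base axis. Payload 14.6 kg.
Tool frame: the origin (TCP) lies at the very end of the fingers, on their centre line; the grasp point (between the pads) lies 19 mm behind it; z points along the fingers, y is the line along which they close (so a half turn about z gives the same grasp; the last joint's range is limited). The gripper opens to 94 mm and grips with 3 to 60 N. Pads are 16 mm wide; open, the fingers measure 119 mm over their backs; the gripper's body (75 mm by 177 mm) begins 78 mm behind the grasp point.
Start: joints at [-1.291, 0.3, 1.521, -0, 1.321, -0.067], TCP at [186.932, -517.248, 175.946] pointing down, gripper open.
Joint ranges: [-3.03, 3.03], [-0.79, 2.21], [0.23, 2.52], [-1.04, 4.18], [0, 3.07], [-2.55, 2.55]. Speed limits (rad/s): [2.22, 2.22, 2.57, 3.14, 3.14, 3.14].

## Interface

Orientations are given as [roll, pitch, yaw] about the fixed x, y, z axes, in that order (R = Rz(yaw) Ry(pitch) Rx(roll)).
In Python, from cell import manip, camera, get_calibration gives the robot as it stands. The module is installed in compiled form; this text tells all that it offers.
- The arm moves only by the tool jog_arm, never from a script. Its argument "plan" is one flat list of numbers, 6 for each row, row after row: the shift along the world's x, y, z in m, then the turn, a rotation vector about the world's x, y, z in degrees. A call has 1 to 20 rows; each row is the pose to reach, as a shift and turn from the pose commanded when the call began; what a row does not reach only later rows make up. A row lasts 1/10 s, in which the tool goes at most 50 mm and 8.59 degrees, less where a joint would pass 70% of its speed; a pose out of reach is approached as far as the arm can. A call with a gripper value outside its range is refused whole. "claw" is the finger opening in m, from 0 to 0.094, set as the call begins (left out, the last holds). The fingers move at their own pace and stop on an object; "force" is the grip in N (left out, the last holds). Time passes only in rows, so rows that repeat a pose let the fingers close. It gives the time, the measured TCP pose, the force, the opening and the grip force at its end, in the units of the state.
- manip.read_state(): the state, without advancing time (a new reading comes with each control period).
- camera(name): name is "scene" or "top"; returns (picture, depth): 384x512x3 uint8, red, green, blue; 384x512 float32, mm along the optical axis (not along the pixel's ray), 0 where there is no reading.
- get_calibration(name): a dict with "fx", "fy", "cx", "cy" (pixels), "k1" (the pictures are not rectified: a ray, as slopes to the right and down, at radius r is drawn at 1 + k1 r^2 times it, then the intrinsics apply), "origin" and "attitude" of the camera in the world. Camera axes: x right, y down, z forward; pixel columns grow to the right and rows downward; lengths in mm; the calibration is good to about 2 mm. A picture is of the moment at which its call begins. get_calibration takes no time and is no camera call.
- manip.sign_off(): hands the job in; it is judged then, once.
The state is a dict: "clock": time; "joints": joint angles; "qd": joint speeds; "effort": joint torques, N m; "eef_pos": TCP position; "eef_rot": TCP orientation; "wrist_force": force on the tool from outside, world axes, zero at the start; "moment": the same for the moment, N m; "finger_gap": finger opening in mm; "finger_force": force on a finger pad.
Only numpy, scipy, OpenCV 4.12 (cv2) and the standard library are available. Lean on these libraries where they do the work, as an engineer would, in place of code of your own. Each camera call takes 0.05 s, during which the arm holds its last target. There are 200 camera calls.

## Working session

There is one attempt and no reset: what is moved stays moved. The work goes in short steps, Python scripts to look and compute and a tool call to move; the robot and the scene stay as the last step left them, time stands still between calls to the robot, and variables do not carry over. Pictures are saved under pics/ and viewed, at most 10 in all, crops included, and the job is handed in when it is done.

Besides the shell and the picture viewer there is one more tool, called after ">>>" in YAML: its name, and indented under it one key for each argument. jog_arm: Moves the arm, as the interface text tells. Its arguments: {"type":"object","properties":{"plan":{"type":"array"},"claw":{"type":"number"},"force":{"type":"number"}},"required":["plan"]}

```bash
mkdir -p pics
cat > h.py <<'E'
import numpy as np, cv2
from cell import manip, camera, get_calibration
from scipy.spatial.transform import Rotation as R
def cal(n):
    c=get_calibration(n);a=np.array(c['attitude'],float)
    M=a if a.shape==(3,3) else R.from_euler('xyz',a).as_matrix()
    return c,M,np.array(c['origin'],float)
def rays(n,uv):
    c,M,o=cal(n);uv=np.atleast_2d(uv).astype(float)
    d=(uv-[c['cx'],c['cy']])/[c['fx'],c['fy']];p=d.copy()
    for _ in range(20): p=d/(1+c['k1']*(p**2).sum(1,keepdims=True))
    return o,np.c_[p,np.ones(len(p))]@M.T
def onplane(n,uv,z):
    o,r=rays(n,uv);return o+r*((z-o[2])/r[:,2:])
def cloud(n,dep):
    h,w=dep.shape;v,u=np.mgrid[:h,:w]
    o,r=rays(n,np.c_[u.ravel(),v.ravel()])
    return (o+r*dep.reshape(-1,1)).reshape(h,w,3)
E
python3 - <<'E'
from h import *
for n in('scene','top'):
    p,d=camera(n);print(n,get_calibration(n));cv2.imwrite(f'pics/{n}0.png',cv2.resize(p[:,:,::-1],(800,600)));np.savez(f'{n}0.npz',p=p,d=d)
print(manip.read_state())
E
```

```text
scene {'fx': 478.3101332262621, 'fy': 478.3101332262621, 'cx': 252.66877229136927, 'cy': 194.79365133997575, 'k1': 0.0013340660169982462, 'origin': array([ 55.15084067, 660.64588981, 829.20453829]), 'attitude': array([-2.21647471, -0.00322512, -2.67077199])}
top {'fx': 405.3931614446435, 'fy': 405.3931614446435, 'cx': 254.52428908083667, 'cy': 187.15209125580958, 'k1': 0.035896675313254876, 'origin': array([ 418.00186998, -259.58116409, 1207.50742215]), 'attitude': array([-3.04850268, -0.00381442, -1.54498094])}
{'clock': 0.1, 'joints': array([-1.29061828e+00,  3.00419465e-01,  1.52149364e+00, -6.19470375e-06,
        1.32070594e+00, -6.65886132e-02]), 'qd': array([-2.38450403e-04, -1.89001831e-03, -1.31216934e-03, -7.67367990e-04,
        7.36167752e-04,  3.07711664e-05]), 'effort': array([ 1.55368649e-03, -5.32644546e+01, -3.53283584e+01,  7.09601166e-02,
        2.34927284e-02, -5.25395910e-05]), 'eef_pos': array([ 186.85236274, -517.01355503,  175.45166036]), 'eef_rot': array([-3.14056814e+00, -6.23082166e-05,  3.46768168e-01]), 'wrist_force': array([-0.30830225, -0.41973609, -0.05956095]), 'moment': array([0.01972471, 0.0168472 , 0.0180619 ]), 'finger_force': 0.0, 'finger_gap': 93.93810514926571}
```

View pics/top0.png

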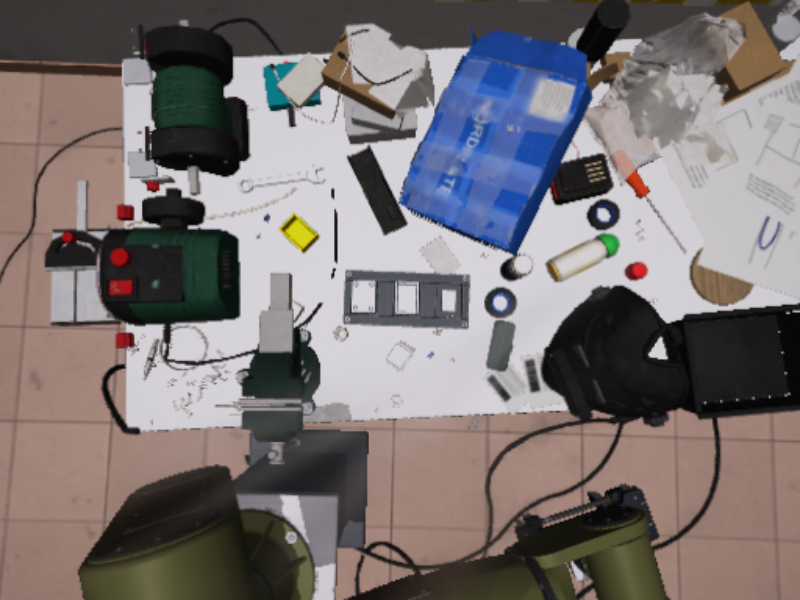

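View pics/scene0.png

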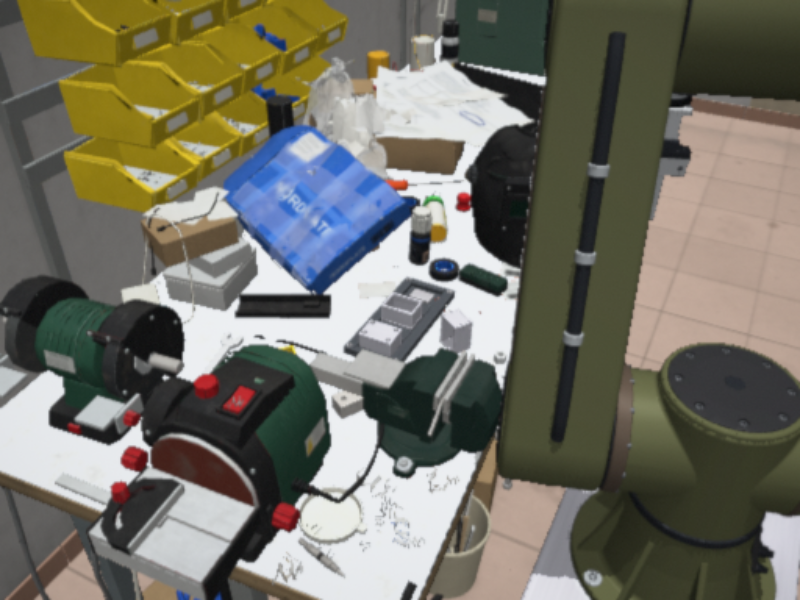

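The top view shows the nest at about (405,298), with pocket0 left (363,296), pocket1 middle (407,296) and pocket2 right (449,298). A standing cover is at (400,355), and the yellow look-alike is at (299,232). I'll enlarge a crop and measure.

Run:
```python
from h import *
z=np.load('top0.npz');p,d=z['p'],z['d']
c=p[165:250,205:345];cv2.imwrite('pics/crop0.png',cv2.resize(c[:,:,::-1],None,fx=5.7,fy=5.7,interpolation=cv2.INTER_CUBIC))
P=cloud('top',d)
# nest by dark mask near
hsv=cv2.cvtColor(p,cv2.COLOR_RGB2HSV)
X,Y,Z=P[...,0],P[...,1],P[...,2]
def rect(m,name):
    m=cv2.morphologyEx(m.astype(np.uint8),cv2.MORPH_OPEN,np.ones((2,2)))
    n,l,s,ce=cv2.connectedComponentsWithStats(m)
    for i in range(1,n):
        if s[i,4]>60:
            q=np.argwhere(l==i);uv=q[:,::-1]
            zz=np.median(Z[l==i])
            w=onplane('top',uv,zz)[:,:2].astype(np.float32)
            (cx,cy),sz,a=cv2.minAreaRect(w)
            print(name,s[i,4],'px',ce[i].round(1),'z',zz.round(1),'c',round(cx,1),round(cy,1),np.round(sz,1),round(a,1))
roi=(X>300)&(X<480)&(Y>-400)&(Y<-80)
rect(roi&(Z>52),'standing');rect(roi&(Z>30)&(Z<52),'30-52')
rect(roi&(Z>8)&(Z<26),'plate')
rect(roi&(Z>5),'all')
```

```text
standing 337 px [189.7 240.5] z 112.7 c 386.1 -91.8 [125.   26.7] 2.3
standing 192 px [256.1 229.1] z 59.5 c 406.7 -269.0 [34.3 43.6] 58.0
standing 104 px [189.2 265.4] z 136.6 c 309.2 -96.1 [23.  26.3] 1.3
plate 234 px [247.9 206.9] z 14.2 c 471.0 -242.2 [156.4  13.4] 89.2
plate 123 px [288.  208.1] z 14.1 c 470.3 -361.3 [70.8 14.6] 88.9
plate 368 px [198.8 239.4] z 15.3 c 375.8 -104.2 [153.8  34.2] 4.0
all 369 px [261.9 207.3] z 14.1 c 470.8 -280.4 [232.8  14.6] 89.5
all 926 px [194.  242.3] z 26.0 c 368.1 -94.1 [ 57.9 166.4] 89.5
all 193 px [256.2 229.1] z 59.5 c 407.0 -268.9 [34.2 44.3] 59.2
```

View pics/crop0.png

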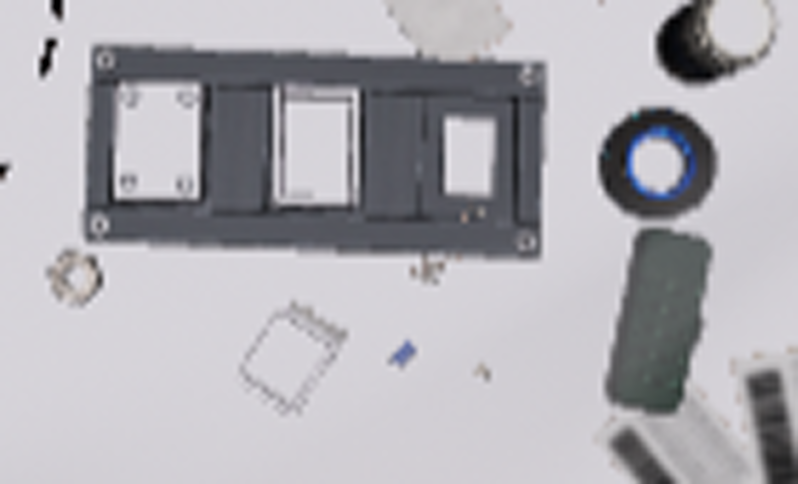

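```bash
cat > meas.py <<'E'
from h import *
def measure(n,p,d,comp):
    P=cloud(n,d);Z=P[...,2];X=P[...,0];Y=P[...,1]
    out=[]
    for name,m in comp(X,Y,Z,p):
        m=cv2.morphologyEx(m.astype(np.uint8),cv2.MORPH_OPEN,np.ones((2,2)))
        nn,l,s,ce=cv2.connectedComponentsWithStats(m)
        for i in range(1,nn):
            if s[i,4]>60:
                uv=np.argwhere(l==i)[:,::-1];zz=np.median(Z[l==i])
                w=onplane(n,uv,zz)[:,:2].astype(np.float32)
                (cx,cy),sz,a=cv2.minAreaRect(w)
                print(n,name,s[i,4],ce[i].round(1),'z',zz.round(1),'c',round(cx,1),round(cy,1),np.round(sz,1),round(a,1),'mean',w.mean(0).round(1))
E
python3 - <<'E'
from meas import *
z=np.load('top0.npz');p,d=z['p'],z['d']
def comp(X,Y,Z,p):
    roi=(X>440)&(X<610)&(Y>-430)&(Y<-120)
    dark=(p.max(2)<130)
    yield 'nestdark',roi&dark&(Z<60)
    yield 'top30',roi&(Z>27)&(Z<60)
    yield 'z>5',roi&(Z>6)&(Z<60)
    yield 'land',(X>440)&(X<610)&(Y<-310)&(Y>-400)&(p.min(2)>170)&(Z>8)&(Z<30)
measure('top',p,d,comp)
P=cloud('top',d);print(P[170:250:6,256,2].round(0),P[200,210:320:6,2].round(0))
s=np.load('scene0.npz');q=s['p']
# scene pixel of cover c and nest
c,M,o=cal('scene')
for w in [(407,-269,30),(530,-270,20)]:
    v=(np.array(w)-o)@M;print(v[:2]/v[2]*c['fx']+[c['cx'],c['cy']])
cr=q[165:235,215:315];cv2.imwrite('pics/crop1.png',cv2.resize(cr[:,:,::-1],None,fx=8,fy=8,interpolation=cv2.INTER_CUBIC))
E
```

```text
top nestdark 1875 [263.8 192.4] z 14.3 c 515.6 -280.4 [235.5 100.5] 89.3 mean [ 514.6 -288.9]
top top30 322 [233.3 190.7] z 40.4 c 514.4 -200.7 [58.  43.5] 1.5 mean [ 515.1 -200.3]
top z>5 2718 [260.8 190.5] z 14.9 c 535.2 -280.3 [235.5 143.5] 89.5 mean [ 520.2 -280. ]
top land 144 [281.8 168.8] z 10.5 c 587.8 -343.1 [54.7 33.9] 46.1 mean [ 587.  -340.9]
top land 102 [287.7 192.8] z 11.4 c 515.0 -360.8 [35.7 23.7] 1.1 mean [ 515.5 -359.9]
[-1.000e+00  1.500e+01  2.800e+01  1.400e+01  1.600e+01  5.100e+01
  1.400e+01 -0.000e+00  1.208e+03  5.900e+01  5.600e+01  6.000e+01
 -1.000e+00  2.000e+00] [-3.  1. 14. 31. 36. 13. 11. 42. 47. 49. 15. 15.  6. 12. 11.  1.  5.  2.
 18.]
[292.41499424 211.36564146]
[251.35261642 201.16719321]
```

View pics/crop1.png

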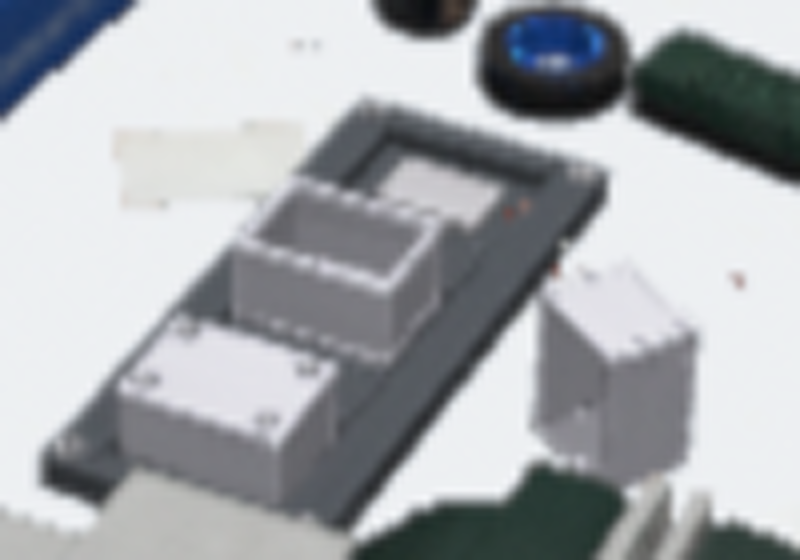

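Findings, with scene-crop pixels:
- **cover_b** (closed, dimpled face up) is the near one in pocket0 at (230,380).
- **cover_a** (walls and hollow visible) is in pocket1 at (340,250).
- **Pocket2** is empty, with its bright land at (440,190).
- **cover_c** stands at (615,370), its open side facing up-left in the image (world azimuth of about +58°). It's white metal at (407,-269), 60 mm high. The yellow one is the look-alike.

I'll go above cover_c with the fingers closing along azimuth -32°.

>>> jog_arm:
  plan: [0, 0, 0.03, 0, 0, 0, 0.03, 0.035, 0.045, 0, 0, 6, 0.06, 0.07, 0.045, 0, 0, 12, 0.09, 0.105, 0.045, 0, 0, 19, 0.125, 0.14, 0.045, 0, 0, 26, 0.16, 0.18, 0.04, 0, 0, 32, 0.19, 0.215, 0.03, 0, 0, 38, 0.22, 0.248, 0, 0, 0, 38, 0.22, 0.248, -0.04, 0, 0, 38, 0.22, 0.248, -0.075, 0, 0, 38, 0.22, 0.248, -0.075, 0, 0, 38, 0.22, 0.248, -0.075, 0, 0, 38]
  claw: 0.07
  force: 20

```text
clock: 1.3
eef_pos: [407.0, -269.5, 101.8]
eef_rot: [-3.141, -0.0, 1.01]
wrist_force: [-0.8, 0.3, 0.9]
finger_gap: 70.0
finger_force: 0.0
```

>>> jog_arm:
  plan: [0, 0, -0.03, 0, 0, 0, 0, 0, -0.055, 0, 0, 0, 0, 0, -0.078, 0, 0, 0, 0, 0, -0.078, 0, 0, 0, 0, 0, -0.078, 0, 0, 0]

```text
clock: 1.8
eef_pos: [407.7, -270.1, 24.9]
eef_rot: [3.139, 0.0, 1.01]
wrist_force: [-0.8, -0.2, 0.4]
finger_gap: 69.9
finger_force: 0.0
```

>>> jog_arm:
  plan: [0, 0, 0, 0, 0, 0, 0, 0, 0, 0, 0, 0, 0, 0, 0, 0, 0, 0, 0, 0, 0, 0, 0, 0, 0, 0, 0, 0, 0, 0, 0, 0, 0, 0, 0, 0, 0, 0, 0, 0, 0, 0]
  claw: 0.03
  force: 20

```text
clock: 2.5
eef_pos: [407.2, -269.5, 23.5]
eef_rot: [3.141, 0.0, 1.01]
wrist_force: [-0.3, 0.3, 6.0]
finger_gap: 43.6
finger_force: 20.0
```

>>> jog_arm:
  plan: [0, 0, 0.02, 0, 0, 0, 0, 0, 0.06, 0, 0, 0, 0, 0, 0.1, 0, 0, 0, 0, 0, 0.147, 0, 0, -8, 0, 0, 0.147, 0, 0, -16, 0, 0, 0.147, 0, 0, -24, 0, 0, 0.147, 0, 0, -32, 0, 0, 0.147, 0, 0, -40, 0, 0, 0.147, 0, 0, -48, 0, 0, 0.147, 0, 0, -56, 0, 0.01, 0.147, 0, 0, -64, -0.005, 0.02, 0.147, 0, 0, -72, -0.01, 0.03, 0.147, 0, 0, -80, -0.017, 0.03, 0.147, 0, 0, -88, -0.017, 0.03, 0.147, 0, 0, -96, -0.017, 0.03, 0.147, 0, 0, -103, -0.017, 0.03, 0.147, 0, 0, -103]

```text
clock: 4.2
eef_pos: [389.8, -239.2, 169.8]
eef_rot: [3.142, 0.0, -0.79]
wrist_force: [-0.0, 0.4, -0.5]
finger_gap: 43.5
finger_force: 20.0
```

>>> jog_arm:
  plan: [0, 0, 0, 5.6, 5.6, 0, 0, 0, 0, 11.2, 11.2, 0, 0, 0, 0, 16.8, 16.8, 0, 0, 0, 0, 22.4, 22.4, 0, 0, 0, 0, 28, 28, 0, 0, 0, 0, 33.6, 33.6, 0, 0, 0, 0, 38.9, 38.9, 0, 0, 0, 0, 38.9, 38.9, 0, 0, 0, 0, 38.9, 38.9, 0]

```text
clock: 5.1
eef_pos: [390.1, -239.3, 169.3]
eef_rot: [3.141, 0.958, -0.786]
wrist_force: [0.0, 0.2, -1.0]
finger_gap: 43.6
finger_force: 20.0
```

Run:
```python
from h import *
print(manip.read_state())
p,_=camera('top');q,_=camera('scene')
cv2.imwrite('pics/v1.png',np.hstack([cv2.resize(p[100:300,150:420,::-1],(400,296)),cv2.resize(q[:,:,::-1],(395,296))]))
```

```text
{'clock': 5.1, 'joints': array([-0.68463581,  0.75275642,  1.16066103,  0.10054418,  2.18124867,
        1.68676178]), 'qd': array([ 0.00434481, -0.06548609,  0.00338734,  0.00088097, -0.00236113,
        0.01250045]), 'effort': array([-4.53002304e-01, -6.80167723e+01, -3.11298645e+01,  2.53725909e-01,
        2.52303779e+00, -5.91301080e-02]), 'eef_pos': array([ 390.06142392, -239.31650984,  169.25819856]), 'eef_rot': array([ 3.14141551,  0.95784659, -0.78557344]), 'wrist_force': array([ 0.00329468,  0.1979274 , -0.96750362]), 'moment': array([-0.25445432, -0.34648568, -0.07119721]), 'finger_force': 19.996730089187622, 'finger_gap': 43.605815280218216}
```

View pics/v1.png

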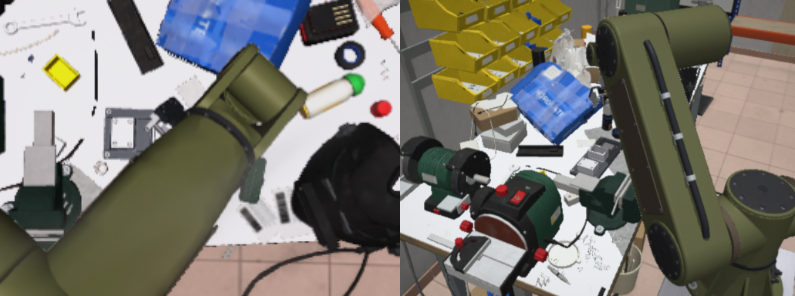

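>>> jog_arm:
  plan: [-0.02, 0.02, 0, 0, 0, 0, -0.025, 0.024, -0.03, 0, 0, 0, -0.025, 0.024, -0.06, 0, 0, 0, -0.025, 0.024, -0.09, 0, 0, 0, -0.025, 0.024, -0.115, 0, 0, 0, -0.025, 0.024, -0.13, 0, 0, 0, -0.025, 0.024, -0.138, 0, 0, 0, -0.025, 0.024, -0.138, 0, 0, 0, -0.025, 0.024, -0.138, 0, 0, 0]

```text
clock: 6.1
eef_pos: [365.4, -215.6, 33.0]
eef_rot: [3.139, 0.958, -0.789]
wrist_force: [-1.1, -0.5, -1.3]
finger_gap: 43.5
finger_force: 20.0
```

>>> jog_arm:
  plan: [0, 0, -0.003, 0, 0, 0, 0, 0, -0.005, 0, 0, 0, 0, 0, -0.005, 0, 0, 0]

```text
clock: 6.4
eef_pos: [365.6, -215.8, 28.4]
eef_rot: [3.139, 0.958, -0.789]
wrist_force: [2.7, -2.9, 9.1]
finger_gap: 43.7
finger_force: 20.0
```

Contact (9 N). I'll release and let it fall flat, then back off along the tool axis and straighten.

>>> jog_arm:
  plan: [0, 0, 0, 0, 0, 0, 0, 0, 0, 0, 0, 0, 0, 0, 0, 0, 0, 0, 0, 0, 0, 0, 0, 0, 0, 0, 0, 0, 0, 0, 0, 0, 0, 0, 0, 0]
  claw: 0.075

```text
clock: 7.0
eef_pos: [364.9, -215.2, 26.9]
eef_rot: [3.138, 0.96, -0.789]
wrist_force: [0.2, -0.3, -0.1]
finger_gap: 74.8
finger_force: 0.0
```

>>> jog_arm:
  plan: [0.01, -0.01, 0.02, 0, 0, 0, 0.02, -0.02, 0.05, 0, 0, 0, 0.02, -0.02, 0.09, -5, -5, 0, 0.02, -0.02, 0.13, -10, -10, 0, 0.02, -0.02, 0.15, -15, -15, 0, 0.02, -0.02, 0.15, -20, -20, 0, 0.02, -0.02, 0.15, -26, -26, 0, 0.02, -0.02, 0.15, -32, -32, 0, 0.02, -0.02, 0.15, -38.9, -38.9, 0, 0.08, -0.07, 0.2, -38.9, -38.9, 0, 0.04, -0.16, 0.2, -38.9, -38.9, 0, -0.02, -0.2, 0.2, -38.9, -38.9, 0, -0.08, -0.22, 0.2, -38.9, -38.9, 0, -0.08, -0.22, 0.2, -38.9, -38.9, 0]

```text
clock: 8.4
eef_pos: [306.5, -417.2, 225.2]
eef_rot: [-3.142, 0.0, -0.787]
wrist_force: [0.4, -0.1, 0.2]
finger_gap: 75.2
finger_force: 0.0
```

Run:
```python
from meas import *
p,d=camera('top');np.savez('top1.npz',p=p,d=d)
def comp(X,Y,Z,p):
    roi=(X>320)&(X<465)&(Y>-400)&(Y<-130)
    yield 'c',roi&(Z>20)&(Z<70)
    roi=(X>440)&(X<610)&(Y>-430)&(Y<-120)
    yield 'nestdark',roi&(p.max(2)<130)&(Z<60)
    yield 'b',roi&(Z>32)&(Z<60)&(Y>-240)
measure('top',p,d,comp)
cv2.imwrite('pics/v2.png',cv2.resize(p[150:280,170:370,::-1],(800,520),interpolation=cv2.INTER_CUBIC))
```

```text
top c 322 [243.8 238.6] z 34.1 c 378.3 -234.2 [42.6 60.3] 46.2 mean [ 378.4 -234.2]
top nestdark 1852 [263.6 192.5] z 14.4 c 515.9 -280.4 [235.3 100. ] 89.3 mean [ 514.5 -288.4]
top b 313 [233.3 190.6] z 40.2 c 514.4 -200.7 [58.  43.5] 1.5 mean [ 515.4 -200.1]
```

View pics/v2.png

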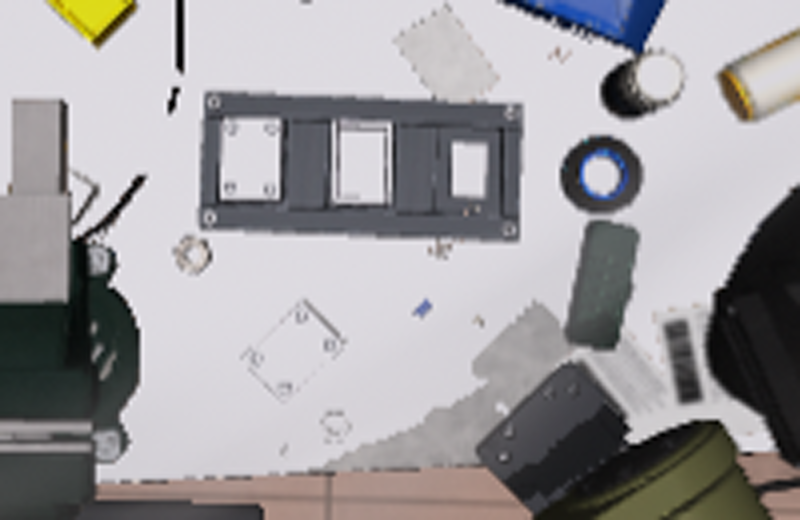

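c now lies hollow down at (378,-234), with its top at 34 mm and dimples up in the crop at (295,350). The small nut at crop (335,425) is about (326,-263), so I'll keep the opening narrow. Picking it now.

>>> jog_arm:
  plan: [0.02, 0.04, 0, 0, 0, 0, 0.04, 0.08, 0, 0, 0, 0, 0.06, 0.125, 0, 0, 0, 1.3, 0.072, 0.17, -0.03, 0, 0, 1.3, 0.072, 0.183, -0.07, 0, 0, 1.3, 0.072, 0.183, -0.115, 0, 0, 1.3, 0.072, 0.183, -0.155, 0, 0, 1.3, 0.072, 0.183, -0.165, 0, 0, 1.3, 0.072, 0.183, -0.165, 0, 0, 1.3, 0.072, 0.183, -0.165, 0, 0, 1.3]
  claw: 0.058

```text
clock: 9.45
eef_pos: [380.8, -233.9, 61.8]
eef_rot: [-3.141, -0.002, -0.765]
wrist_force: [0.9, -0.3, 0.0]
finger_gap: 57.8
finger_force: 0.0
```

>>> jog_arm:
  plan: [0, 0, 0, 0, 0, 0, 0, 0, -0.01, 0, 0, 0]

```text
clock: 9.65
eef_pos: [381.2, -234.2, 52.0]
eef_rot: [-3.141, -0.004, -0.765]
wrist_force: [-0.3, 0.2, 0.1]
finger_gap: 58.1
finger_force: 0.0
```

>>> jog_arm:
  plan: [-0.003, 0, -0.015, 0, 0, 0, -0.003, 0, -0.03, 0, 0, 0, -0.003, 0, -0.039, 0, 0, 0, -0.003, 0, -0.039, 0, 0, 0, -0.003, 0, -0.039, 0, 0, 0]

```text
clock: 10.15
eef_pos: [377.3, -233.4, 11.5]
eef_rot: [-3.142, -0.0, -0.765]
wrist_force: [1.2, -1.0, 1.0]
finger_gap: 57.9
finger_force: 0.0
```

>>> jog_arm:
  plan: [0, 0, 0, 0, 0, 0, 0, 0, 0, 0, 0, 0, 0, 0, 0, 0, 0, 0, 0, 0, 0, 0, 0, 0, 0, 0, 0, 0, 0, 0]
  claw: 0.03

```text
clock: 10.65
eef_pos: [377.1, -233.2, 11.2]
eef_rot: [-3.142, -0.0, -0.765]
wrist_force: [-0.9, 0.1, 0.1]
finger_gap: 29.8
finger_force: 0.0
```

Run:
```python
from h import *
print(manip.read_state())
p,_=camera('top');q,_=camera('scene')
cv2.imwrite('pics/v3.png',np.hstack([cv2.resize(p[130:290,160:370,::-1],(395,300)),cv2.resize(q[130:330,200:467,::-1],(400,300))]))
```

```text
{'clock': 10.65, 'joints': array([-6.36567433e-01,  2.92571892e-01,  1.96704814e+00,  3.94044580e-05,
        8.81792276e-01,  1.69917205e+00]), 'qd': array([-1.96895678e-05,  3.08302001e-03, -2.73327309e-04, -2.68707221e-04,
        1.56683525e-03,  1.73903924e-04]), 'effort': array([ 2.91481796e-03, -4.42250991e+01, -2.67399466e+01,  4.95940927e-03,
       -7.43713416e-02,  3.37114852e-05]), 'eef_pos': array([ 377.08785993, -233.22588343,   11.21996138]), 'eef_rot': array([-3.14153940e+00, -1.74966820e-04, -7.64968212e-01]), 'wrist_force': array([-0.92929157,  0.05867924,  0.0708071 ]), 'moment': array([0.10366323, 0.006544  , 0.01569463]), 'finger_force': 0.0, 'finger_gap': 29.799335062016024}
```

View pics/v3.png

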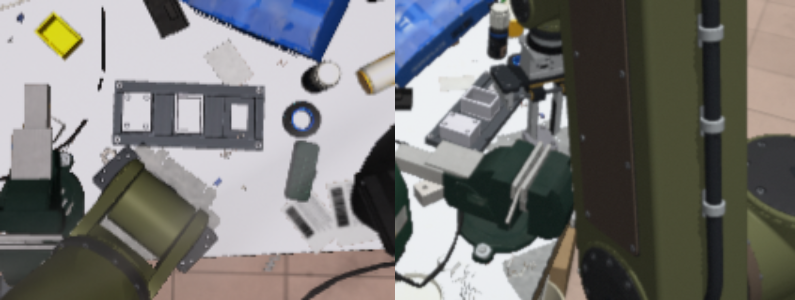

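The grasp missed (gap 29.8 mm, no force). I'll lift and move aside to look.

>>> jog_arm:
  plan: [0, 0, 0.03, 0, 0, 0, 0, 0, 0.07, 0, 0, 0, 0, 0, 0.11, 0, 0, 0, -0.01, -0.04, 0.15, 0, 0, 0, -0.02, -0.085, 0.19, 0, 0, 0, -0.03, -0.125, 0.21, 0, 0, 0, -0.05, -0.165, 0.21, 0, 0, 0, -0.07, -0.185, 0.21, 0, 0, 0, -0.07, -0.185, 0.21, 0, 0, 0]
  claw: 0.058

```text
clock: 11.65
eef_pos: [304.7, -420.7, 220.9]
eef_rot: [3.141, 0.0, -0.769]
wrist_force: [0.4, 0.6, -0.4]
finger_gap: 58.1
finger_force: 0.0
```

Run:
```python
from meas import *
p,d=camera('top');np.savez('top2.npz',p=p,d=d);q,_=camera('scene')
def comp(X,Y,Z,p):
    roi=(X>320)&(X<465)&(Y>-400)&(Y<-130)
    yield 'c',roi&(Z>12)&(Z<100)
measure('top',p,d,comp)
cv2.imwrite('pics/v4.png',np.hstack([cv2.resize(p[150:280,170:345,::-1],(404,300),interpolation=cv2.INTER_CUBIC),cv2.resize(q[160:250,210:329,::-1],(396,300),interpolation=cv2.INTER_CUBIC)]))
```

```text
top c 325 [243.8 238.6] z 34.0 c 378.3 -234.2 [42.6 60.3] 46.2 mean [ 378.5 -234.3]
```

View pics/v4.png

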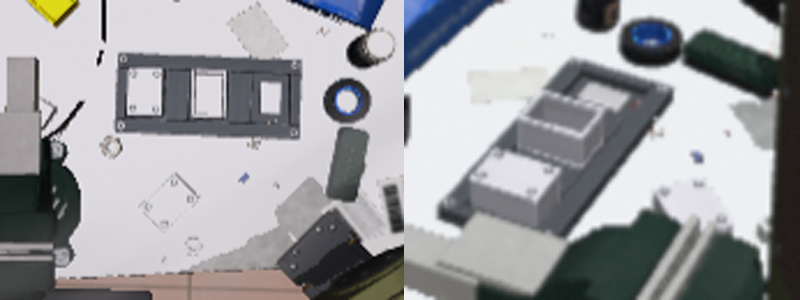

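The cover hasn't moved at all, so I'll repeat the approach and watch each stage.

>>> jog_arm:
  plan: [0.02, 0.04, 0, 0, 0, 0, 0.04, 0.08, 0, 0, 0, 0, 0.06, 0.125, 0, 0, 0, 0, 0.073, 0.17, -0.03, 0, 0, 0, 0.073, 0.187, -0.07, 0, 0, 0, 0.073, 0.187, -0.115, 0, 0, 0, 0.073, 0.187, -0.155, 0, 0, 0, 0.073, 0.187, -0.16, 0, 0, 0, 0.073, 0.187, -0.16, 0, 0, 0, 0.073, 0.187, -0.16, 0, 0, 0, 0.073, 0.187, -0.16, 0, 0, 0, 0.073, 0.187, -0.16, 0, 0, 0]

```text
clock: 12.95
eef_pos: [380.6, -231.6, 62.4]
eef_rot: [-3.141, -0.002, -0.765]
wrist_force: [-0.6, -0.3, -0.1]
finger_gap: 58.2
finger_force: 0.0
```

Run:
```python
from h import *
s=manip.read_state();print(s['eef_pos'],s['eef_rot'],s['joints'])
q,d=camera('scene');np.savez('s3.npz',p=q,d=d)
P=cloud('scene',d);X,Y,Z=P[...,0],P[...,1],P[...,2]
for lo,hi in[(25,45),(55,75),(75,95),(95,120),(120,150)]:
    m=(d>0)&(abs(X-378)<110)&(abs(Y+234)<110)&(Z>lo)&(Z<hi)
    w=P[m]; n=(w[:,:2]-[378,-234])@np.array([[.692,-.722],[.722,.692]])
    print(lo,hi,m.sum(),w.min(0).round() if m.any() else'',w.max(0).round() if m.any() else'','close-axis',n[:,0].min().round(),n[:,0].max().round(), 'len',n[:,1].min().round(),n[:,1].max().round())
```

```text
[ 380.58966007 -231.64998479   62.38518042] [-3.14126081e+00 -2.17956401e-03 -7.65147566e-01] [-6.29024957e-01  2.06779602e-01  1.92817902e+00  3.91063700e-05
  1.00442960e+00  1.70689763e+00]
25 45 265 [ 345. -293.   25.] [ 488. -175.   45.] close-axis -19.0 119.0 len -119.0 32.0Traceback (most recent call last):
  File "<stdin>", line 8, in <module>
    return umr_minimum(a, axis, None, out, keepdims, initial, where)
ValueError: zero-size array to reduction operation minimum which has no identity
```

Run:
```python
from h import *
z=np.load('s3.npz');d=z['d'];P=cloud('scene',d);X,Y,Z=P[...,0],P[...,1],P[...,2]
m0=(d>0)&(abs(X-378)<130)&(abs(Y+234)<130)
for lo in range(25,320,20):
    m=m0&(Z>lo)&(Z<lo+20)
    if m.any():
        w=P[m];n=(w[:,:2]-[380,-232])@np.array([[.692,-.722],[.722,.692]])
        v,u=np.nonzero(m);print(lo,m.sum(),'uv',u.min(),u.max(),v.min(),v.max(),'med',np.median(w,0).round(),'close',n[:,0].min().round(),n[:,0].max().round(),'len',n[:,1].min().round(),n[:,1].max().round())
q=z['p'];cv2.imwrite('pics/v5.png',cv2.resize(q[120:270,200:400,::-1],(800,600),interpolation=cv2.INTER_CUBIC))
```

```text
25 472 uv 243 308 191 229 med [ 487. -230.   35.] close -21.0 129.0 len -138.0 32.0
45 29 uv 258 269 191 200 med [ 490. -273.   47.] close 28.0 68.0 len -137.0 -94.0
85 47 uv 282 314 196 208 med [ 359. -248.  101.] close -40.0 41.0 len -6.0 11.0
105 96 uv 282 315 190 230 med [ 366. -227.  115.] close -40.0 56.0 len -11.0 125.0
125 106 uv 282 316 182 228 med [ 380. -210.  136.] close -42.0 58.0 len -12.0 125.0
145 99 uv 283 316 176 192 med [ 364. -247.  154.] close -42.0 42.0 len -9.0 13.0
165 68 uv 283 317 173 185 med [ 358. -249.  172.] close -42.0 42.0 len -8.0 12.0
185 201 uv 264 319 165 185 med [ 390. -184.  200.] close -34.0 81.0 len -33.0 36.0
205 358 uv 262 319 152 180 med [ 384. -192.  214.] close -52.0 88.0 len -32.0 36.0
225 636 uv 262 319 148 173 med [ 406. -195.  232.] close -52.0 90.0 len -36.0 37.0
245 184 uv 283 312 143 159 med [ 384. -208.  253.] close -17.0 42.0 len -21.0 24.0
265 261 uv 282 318 134 152 med [ 381. -200.  278.] close -25.0 42.0 len -32.0 40.0
285 282 uv 287 318 129 145 med [ 370. -205.  291.] close -35.0 39.0 len -25.0 39.0
305 211 uv 282 318 125 136 med [ 366. -203.  314.] close -26.0 54.0 len -3.0 36.0
```

View pics/v5.png

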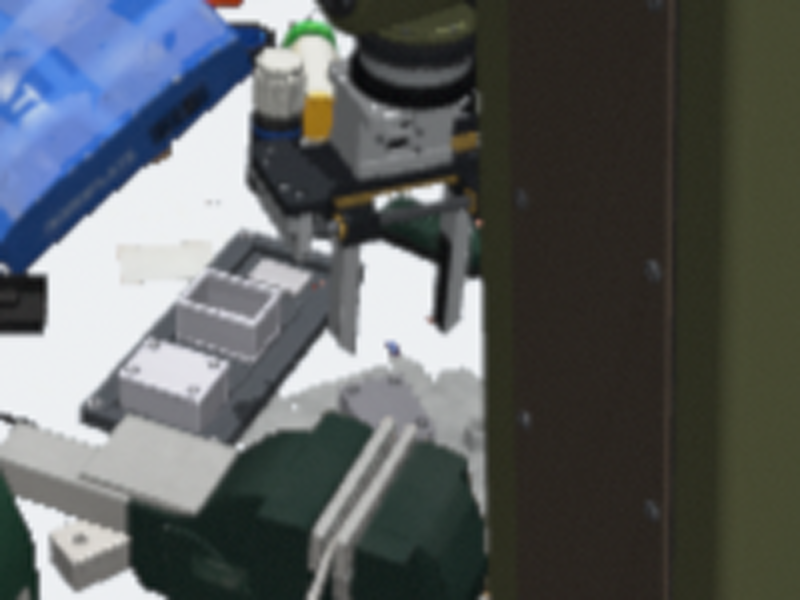

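The picture shows the fingertips at crop (350,345) and (440,325), clearly above the cover. Their depth puts them at z of about 97, while the state reads 62. The fingers therefore closed above the cover, and the z reading is off by about 35 mm. I'll measure that again against the earlier frames.

```bash
cat > tip.py <<'E'
from h import *
def tip():
    s=manip.read_state();e=s['eef_pos'];yaw=s['eef_rot'][2]
    d=camera('scene')[1];P=cloud('scene',d)
    a=yaw-np.pi/2;c=np.array([np.cos(a),np.sin(a)]);l=np.array([-c[1],c[0]])
    q=P[...,:2]-e[:2];g=s['finger_gap']/2
    for sg in(-1,1):
        n=sg*(q@c);m=(d>0)&(n>g-5)&(n<g+18)&(abs(q@l)<14)&(P[...,2]>25)&(P[...,2]<e[2]+120)
        zs=np.sort(P[...,2][m]);print('finger',sg,len(zs),'lowest z',zs[:6].round(1),'read z',e[2].round(1))
    m=(d>0)&(abs(q@c)<80)&(abs(q@l)<45)&(P[...,2]>e[2]+60)
    h=np.histogram(P[...,2][m],np.arange(e[2]+60,e[2]+160,10));print('body',h[0])
if __name__=='__main__': tip();print(manip.read_state()['eef_pos'],manip.read_state()['qd'])
E
python3 tip.py
```

```text
finger -1 188 lowest z [91.3 94.1 94.3 95.7 96.9 98.4] read z 62.1
finger 1 223 lowest z [90.7 92.3 93.  94.1 96.  96.5] read z 62.1
body [ 51  52  48  54  50  26  29 100 183]
[ 380.31436573 -231.47837673   61.8618385 ] [-0.00070978  0.00685378  0.00335363  0.00027974 -0.00178488 -0.00204461]
```

>>> jog_arm:
  plan: [-0.002, -0.002, -0.02, 0, 0, 0, -0.002, -0.002, -0.04, 0, 0, 0, -0.002, -0.002, -0.05, 0, 0, 0, -0.002, -0.002, -0.05, 0, 0, 0]

```text
clock: 13.45
eef_pos: [377.5, -232.9, 10.4]
eef_rot: [3.141, 0.002, -0.765]
wrist_force: [-1.0, 0.3, 0.5]
finger_gap: 57.7
finger_force: 0.0
```

```bash
python3 tip.py
```

```text
finger -1 166 lowest z [43.  46.5 47.7 48.2 48.3 48.9] read z 10.4
finger 1 155 lowest z [40.3 41.4 42.7 42.8 43.3 43.8] read z 10.4
body [ 45  36  38  44  37  10  18  74 140]
[ 378.02876404 -233.19546759   11.24029539] [ 0.00117596 -0.02164362 -0.01155015 -0.00083511  0.00785627 -0.00055773]
```

>>> jog_arm:
  plan: [0, -0.001, -0.008, 0, 0, 0, 0, -0.001, -0.016, 0, 0, 0, 0, -0.001, -0.022, 0, 0, 0, 0, -0.001, -0.022, 0, 0, 0]

```text
clock: 13.9
eef_pos: [377.6, -233.9, -11.7]
eef_rot: [3.141, 0.001, -0.765]
wrist_force: [-0.4, 0.2, -0.0]
finger_gap: 58.2
finger_force: 0.0
```

```bash
python3 tip.py
```

```text
finger -1 124 lowest z [35.4 37.  39.2 41.7 41.9 43.5] read z -11.7
finger 1 101 lowest z [26.  26.7 27.8 28.3 29.  29. ] read z -11.7
body [ 35  38  32  36  26   2  14  69 125]
[ 377.85418896 -234.09512416  -11.20151794] [ 6.37144591e-05 -1.14646855e-02 -6.87620922e-03 -2.36542792e-04
  6.59815552e-03 -6.02655032e-04]
```

The reading is below the bench with no contact, which confirms the z offset of about +30 mm. I'll go 6 mm lower and close.

>>> jog_arm:
  plan: [0, 0, -0.003, 0, 0, 0, 0, 0, -0.006, 0, 0, 0, 0, 0, -0.006, 0, 0, 0]

```text
clock: 14.25
eef_pos: [377.9, -234.1, -17.1]
eef_rot: [3.142, 0.0, -0.765]
wrist_force: [0.8, 1.1, -0.6]
finger_gap: 58.4
finger_force: 0.0
```

>>> jog_arm:
  plan: [0, 0, 0, 0, 0, 0, 0, 0, 0, 0, 0, 0, 0, 0, 0, 0, 0, 0, 0, 0, 0, 0, 0, 0, 0, 0, 0, 0, 0, 0]
  claw: 0.03
  force: 20

```text
clock: 14.75
eef_pos: [378.1, -234.2, -16.8]
eef_rot: [-3.142, -0.0, -0.765]
wrist_force: [1.0, -0.1, 1.1]
finger_gap: 44.1
finger_force: 20.0
```

>>> jog_arm:
  plan: [0, 0, 0.02, 0, 0, 0, 0, 0, 0.055, 0, 0, 0, 0, 0, 0.09, 0, 0, 0, 0.02, -0.02, 0.1, 0, 0, 8, 0.045, -0.045, 0.1, 0, 0, 16, 0.07, -0.07, 0.1, 0, 0, 24, 0.1, -0.095, 0.1, 0, 0, 32, 0.125, -0.115, 0.1, 0, 0, 40, 0.137, -0.126, 0.1, 0, 0, 43.1, 0.137, -0.126, 0.07, 0, 0, 43.1, 0.137, -0.126, 0.05, 0, 0, 43.1, 0.137, -0.126, 0.05, 0, 0, 43.1, 0.137, -0.126, 0.05, 0, 0, 43.1]

```text
clock: 16.05
eef_pos: [515.1, -360.3, 33.5]
eef_rot: [-3.141, 0.0, -0.013]
wrist_force: [-0.6, -0.6, -0.8]
finger_gap: 43.7
finger_force: 20.0
```

```bash
cat > held.py <<'E'
from h import *
# held cover / fingers seen by the scene camera: bright points near the TCP
s=manip.read_state();e=s['eef_pos'];print(e,s['eef_rot'],s['finger_gap'])
p,d=camera('scene');np.savez('held.npz',p=p,d=d);P=cloud('scene',d)
q=P-np.array([e[0],e[1],0])
for lo in range(15,150,10):
    m=(d>0)&(abs(q[...,0])<45)&(abs(q[...,1])<50)&(P[...,2]>lo)&(P[...,2]<=lo+10)
    if m.sum()>3:
        w=q[m];print(lo,m.sum(),'x',w[:,0].min().round(),w[:,0].max().round(),'y',w[:,1].min().round(),w[:,1].max().round(),'bright',np.median(p[m].mean(1)).round())
E
python3 held.py; python3 tip.py
```

```text
[ 515.0804306  -360.27121477   33.54756943] [-3.14145102e+00  1.57474680e-04 -1.27861735e-02] 43.70725483931778
15 100 x -45.0 45.0 y -33.0 49.0 bright 56.0
45 27 x -31.0 29.0 y -8.0 25.0 bright 110.0
55 66 x -31.0 30.0 y -19.0 26.0 bright 113.0
65 62 x -31.0 30.0 y -21.0 34.0 bright 114.0
75 143 x -31.0 30.0 y -36.0 37.0 bright 128.0
85 95 x -31.0 28.0 y -34.0 41.0 bright 113.0
95 50 x -11.0 9.0 y -36.0 40.0 bright 100.0
105 50 x -11.0 10.0 y -33.0 38.0 bright 100.0
115 35 x -11.0 10.0 y -30.0 37.0 bright 105.0
125 10 x -12.0 10.0 y -32.0 35.0 bright 102.0
finger -1 177 lowest z [50.1 51.4 51.5 53.  53.8 54. ] read z 34.4
finger 1 101 lowest z [76.  78.  83.  83.5 83.8 84.5] read z 34.4
body [43 53 45 12  0  0 22 72 79]
[ 515.59289253 -360.64872938   34.65406304] [-0.00043522 -0.00457947  0.00268202 -0.00180455 -0.0031118  -0.00040991]
```

The held cover's bottom is at about 50 mm and it's centred in x (-31..30). I'll descend to just above the plate, then in.

>>> jog_arm:
  plan: [0, 0, -0.012, 0, 0, 0, 0, 0, -0.024, 0, 0, 0, 0, 0, -0.031, 0, 0, 0, 0, 0, -0.034, 0, 0, 0, 0, 0, -0.036, 0, 0, 0, 0, 0, -0.038, 0, 0, 0, 0, 0, -0.038, 0, 0, 0]

```text
clock: 16.85
eef_pos: [515.1, -359.7, -5.1]
eef_rot: [-3.141, 0.0, -0.013]
wrist_force: [1.1, 3.7, -2.9]
finger_gap: 43.9
finger_force: 20.0
```

>>> jog_arm:
  plan: [0, 0.001, 0, 0, 0, 0, 0, 0.001, -0.002, 0, 0, 0, 0, 0.001, -0.004, 0, 0, 0, 0, 0.001, -0.005, 0, 0, 0, 0, 0.001, -0.005, 0, 0, 0]

```text
clock: 17.35
eef_pos: [514.9, -359.3, -10.0]
eef_rot: [-3.142, 0.0, -0.013]
wrist_force: [-0.3, -0.1, -0.8]
finger_gap: 44.0
finger_force: 20.0
```

>>> jog_arm:
  plan: [0, 0, 0, 0, 0, 0, 0, 0, 0, 0, 0, 0, 0, 0, 0, 0, 0, 0, 0, 0, 0.02, 0, 0, 0, 0, 0, 0.06, 0, 0, 0, 0, 0, 0.1, 0, 0, 0, -0.03, 0, 0.14, 0, 0, 0, -0.07, 0, 0.17, 0, 0, 0, -0.11, 0, 0.17, 0, 0, 0, -0.15, 0, 0.17, 0, 0, 0, -0.19, 0, 0.17, 0, 0, 0, -0.19, 0, 0.17, 0, 0, 0]
  claw: 0.056

```text
clock: 18.55
eef_pos: [322.1, -359.3, 160.6]
eef_rot: [3.141, 0.0, -0.015]
wrist_force: [0.0, 0.5, -0.4]
finger_gap: 56.3
finger_force: 0.0
```

Run:
```python
from meas import *
p,d=camera('top');np.savez('top3.npz',p=p,d=d)
def comp(X,Y,Z,p):
    yield 'cov',(X>475)&(X<560)&(Y>-400)&(Y<-160)&(Z>28)&(Z<60)
    yield 'nestdark',(X>440)&(X<610)&(Y>-430)&(Y<-120)&(p.max(2)<130)&(Z<60)
measure('top',p,d,comp)
P=cloud('top',d);m=(abs(P[...,0]-515)<25)&(abs(P[...,1]+360)<17);print(np.median(P[m][:,2]),[np.median(P[m&(P[...,0]>530)][:,2]),np.median(P[m&(P[...,0]<500)][:,2])])
m=(abs(P[...,0]-515)<25)&(abs(P[...,1]+200)<17);print('b',np.median(P[m][:,2]))
```

```text
top cov 318 [233.3 190.7] z 39.9 c 514.4 -200.7 [58.  43.5] 1.5 mean [ 515.2 -200.3]
top cov 317 [289.1 193. ] z 40.4 c 512.8 -362.7 [58.2 43.4] 1.1 mean [ 512.8 -361.5]
top nestdark 1670 [260.5 192.4] z 14.8 c 515.9 -280.4 [235.4  99.9] 89.3 mean [ 514.4 -279.3]
40.73512155150718 [np.float64(40.67411485917296), np.float64(41.689261780005836)]
b 40.32229828798734
```

Cover_c is home: top at 40.4 mm, centre (512.8,-361.6). Cover_b hasn't moved. Next is cover_a: I'll grip it near its inner end with the tool tilted 20° outward, so the later turn stays within reach.

>>> jog_arm:
  plan: [0.03, 0.01, 0, 0, 0, 0, 0.07, 0.025, 0, 0, 0, 0, 0.11, 0.045, 0, 0, -6, 0, 0.15, 0.065, 0, 0, -13, 0, 0.184, 0.079, 0, 0, -20, 0, 0.184, 0.079, -0.04, 0, -20, 0, 0.184, 0.079, -0.08, 0, -20, 0, 0.184, 0.079, -0.11, 0, -20, 0, 0.184, 0.079, -0.11, 0, -20, 0, 0.184, 0.079, -0.11, 0, -20, 0]
  claw: 0.06

```text
clock: 19.6
eef_pos: [509.9, -280.2, 50.9]
eef_rot: [-3.137, -0.349, -0.013]
wrist_force: [0.8, 0.7, 0.6]
finger_gap: 59.9
finger_force: 0.0
```

```bash
python3 tip.py;python3 held.py
```

```text
finger -1 37 lowest z [26.2 26.3 27.2 27.8 28.8 31.7] read z 50.9
finger 1 1 lowest z [78.4] read z 50.9
body [24 27 17  1  0  0 17 28 12]
[ 510.18723611 -280.57867996   51.77892778] [-0.00296713 -0.01974927 -0.00258909  0.00194406 -0.00525249 -0.00250578]
[ 510.18723611 -280.57867996   51.77892778] [-3.13798222 -0.35067184 -0.01287943] 60.01425828872508
15 211 x -44.0 44.0 y -50.0 50.0 bright 101.0
25 125 x -25.0 38.0 y -21.0 28.0 bright 119.0
35 130 x -24.0 36.0 y -20.0 28.0 bright 121.0
45 59 x -24.0 38.0 y -19.0 29.0 bright 165.0
85 15 x -23.0 -4.0 y 34.0 45.0 bright 112.0
95 26 x -29.0 -6.0 y 31.0 44.0 bright 111.0
105 25 x -32.0 -12.0 y 33.0 45.0 bright 111.0
115 24 x -36.0 -15.0 y 32.0 45.0 bright 111.0
125 25 x -40.0 -17.0 y 38.0 45.0 bright 111.0
135 10 x -40.0 -23.0 y 41.0 45.0 bright 112.0
```

The tilted view shows that the offset lies along the tool axis: the real fingertips end about 30 mm short of the reported TCP. The first grasp and the toppling fit this too. I'll correct for it and go down onto cover_a.

>>> jog_arm:
  plan: [0.006, 0, -0.02, 0, 0, 0, 0.006, 0, -0.038, 0, 0, 0, 0.006, 0, -0.05, 0, 0, 0, 0.006, 0, -0.056, 0, 0, 0, 0.006, 0, -0.056, 0, 0, 0]

```text
clock: 20.2
eef_pos: [515.2, -280.3, -5.7]
eef_rot: [-3.137, -0.349, -0.014]
wrist_force: [-0.7, 0.4, 0.3]
finger_gap: 60.2
finger_force: 0.0
```

>>> jog_arm:
  plan: [0, 0, 0, 0, 0, 0, 0, 0, 0, 0, 0, 0, 0, 0, 0, 0, 0, 0, 0, 0, 0, 0, 0, 0, 0, 0, 0, 0, 0, 0]
  claw: 0.03
  force: 30

```text
clock: 20.7
eef_pos: [515.5, -279.7, -5.0]
eef_rot: [-3.136, -0.35, -0.013]
wrist_force: [0.3, 6.4, 5.3]
finger_gap: 43.9
finger_force: 29.9
```

>>> jog_arm:
  plan: [0, 0, 0.015, 0, 0, 0, 0, 0, 0.04, 0, 0, 0, 0, 0, 0.08, 0, 0, 0, 0, 0, 0.12, 0, 0, 0, -0.02, 0.005, 0.15, 0, 0, 0, -0.05, 0.015, 0.16, 0, 0, -8, -0.08, 0.025, 0.16, 0, 0, -16, -0.11, 0.04, 0.16, 0, 0, -24, -0.135, 0.055, 0.16, 0, 0, -32, -0.15, 0.062, 0.16, 0, 0, -40, -0.15, 0.062, 0.16, 0, 0, -45, -0.15, 0.062, 0.16, 0, 0, -45]

```text
clock: 21.9
eef_pos: [365.2, -218.0, 155.5]
eef_rot: [-3.137, -0.351, -0.8]
wrist_force: [0.0, -0.6, -2.0]
finger_gap: 44.0
finger_force: 29.9
```

Run:
```python
from h import *
z=np.load('top0.npz');P=cloud('top',z['d'])
for x in range(460,640,20):
    r=[]
    for y in range(-520,-340,20):
        m=(abs(P[...,0]-x)<12)&(abs(P[...,1]-y)<12);r.append(int(P[m][:,2].max()) if m.any() else -9)
    print(x,r)
print(manip.read_state()['eef_pos'],manip.read_state()['finger_gap'])
```

```text
460 [5, 6, 27, 28, 27, 5, 22, 22, 20]
480 [5, 5, 27, 29, 28, 7, 22, 22, 20]
500 [4, 6, 21, 22, 22, 19, 17, 21, 15]
520 [5, 4, 25, 25, 25, 20, 18, 21, 16]
540 [4, 4, 22, 23, 21, 14, 17, 18, 17]
560 [5, 114, 119, 119, 7, 7, 20, 20, 18]
580 [5, 117, 119, 120, 5, 4, 5, 9, 14]
600 [5, 102, 120, 154, 154, 149, 139, 9, 13]
620 [4, 6, 137, 165, 165, 156, 145, 133, 122]
[ 365.2079354  -218.04862944  155.46059652] 44.00491086986619
```

Wrist clearance to the carton is slim (150 mm high at x≥600), so I'll shift inward while turning cover_a by 78°.

>>> jog_arm:
  plan: [-0.01, 0.01, 0, 5.5, 5.5, 0, -0.02, 0.018, 0, 11, 11, 0, -0.02, 0.018, 0, 16.5, 16.5, 0, -0.02, 0.018, 0, 22, 22, 0, -0.02, 0.018, 0, 27.5, 27.5, 0, -0.02, 0.018, 0, 33, 33, 0, -0.02, 0.018, 0, 38.5, 38.5, 0, -0.02, 0.018, 0, 44, 44, 0, -0.02, 0.018, 0, 49.5, 49.5, 0, -0.02, 0.018, 0, 55.2, 55.2, 0, -0.02, 0.018, 0, 55.2, 55.2, 0, -0.02, 0.018, 0, 55.2, 55.2, 0]

```text
clock: 23.1
eef_pos: [345.2, -200.6, 153.7]
eef_rot: [3.126, 1.01, -0.805]
wrist_force: [-0.5, -0.3, -0.8]
finger_gap: 43.9
finger_force: 29.9
```

>>> jog_arm:
  plan: [0, 0, -0.03, 0, 0, 0, 0, 0, -0.06, 0, 0, 0, 0, 0, -0.09, 0, 0, 0, 0, 0, -0.11, 0, 0, 0, 0, 0, -0.12, 0, 0, 0, 0, 0, -0.123, 0, 0, 0, 0, 0, -0.123, 0, 0, 0]

```text
clock: 23.8
eef_pos: [345.5, -200.6, 32.2]
eef_rot: [3.123, 1.01, -0.808]
wrist_force: [0.7, 0.5, -0.7]
finger_gap: 43.9
finger_force: 29.9
```

>>> jog_arm:
  plan: [0, 0, -0.002, 0, 0, 0, 0, 0, -0.004, 0, 0, 0, 0, 0, -0.004, 0, 0, 0]

```text
clock: 24.1
eef_pos: [345.5, -200.5, 28.3]
eef_rot: [3.122, 1.012, -0.809]
wrist_force: [2.3, -1.4, 8.1]
finger_gap: 43.8
finger_force: 29.9
```

>>> jog_arm:
  plan: [0, 0, 0, 0, 0, 0, 0, 0, 0, 0, 0, 0, 0, 0, 0, 0, 0, 0, 0, 0, 0, 0, 0, 0, 0, 0, 0, 0, 0, 0, 0, 0, 0.02, 0, 0, 0, 0, 0, 0.06, 0, 0, 0, 0, 0, 0.1, 0, 0, 0, 0, 0, 0.14, -5.5, -5.5, 0, 0, 0, 0.16, -11, -11, 0, 0, 0, 0.16, -16.5, -16.5, 0, 0, 0, 0.16, -22, -22, 0, 0, 0, 0.16, -27.5, -27.5, 0, 0, 0, 0.16, -33, -33, 0, 0, 0, 0.16, -39, -39, 0, 0, 0, 0.16, -40.9, -40.9, 0, 0, 0, 0.16, -40.9, -40.9, 0]
  claw: 0.06

```text
clock: 25.8
eef_pos: [344.6, -199.6, 187.9]
eef_rot: [-3.141, 0.002, -0.798]
wrist_force: [-1.2, -0.2, 0.2]
finger_gap: 59.5
finger_force: 0.0
```

>>> jog_arm:
  plan: [-0.01, -0.04, 0, 0, 0, 0, -0.02, -0.085, 0.01, 0, 0, 0, -0.03, -0.13, 0.02, 0, 0, 0, -0.04, -0.17, 0.02, 0, 0, 0, -0.045, -0.2, 0.02, 0, 0, 0, -0.045, -0.2, 0.02, 0, 0, 0]

```text
clock: 26.4
eef_pos: [298.9, -403.0, 205.9]
eef_rot: [-3.141, 0.007, -0.801]
wrist_force: [0.1, 0.2, -0.3]
finger_gap: 60.0
finger_force: 0.0
```

Run:
```python
from meas import *
p,d=camera('top');np.savez('top4.npz',p=p,d=d);q,ds=camera('scene');np.savez('sc4.npz',p=q,d=ds)
def comp(X,Y,Z,p):
    roi=(X>320)&(X<465)&(Y>-400)&(Y<-130)
    yield 'a',roi&(Z>15)&(Z<100)
    yield 'b c',(X>475)&(X<560)&(Y>-400)&(Y<-160)&(Z>28)&(Z<60)
measure('top',p,d,comp)
s=manip.read_state();print(s['eef_pos'],s['eef_rot'])
```

```text
top a 197 [242.7 241.4] z 59.4 c 371.9 -232.1 [43.8 33.6] 46.8 mean [ 371.6 -232. ]
top b c 318 [233.4 190.7] z 39.7 c 514.4 -200.7 [58.1 43.4] 1.7 mean [ 515.3 -200.4]
top b c 312 [289.  192.9] z 40.2 c 512.8 -362.7 [58.2 43.4] 1.1 mean [ 513.1 -361.3]
[ 299.81582051 -400.36702567  206.25654761] [-3.1407221   0.00670568 -0.79924447]
```

cover_a now stands on its end at (372,-232), 59.4 mm tall, with the hollow facing outward. I'll grip it and topple it the way I did c.

>>> jog_arm:
  plan: [0.02, 0.04, 0, 0, 0, 0, 0.04, 0.085, 0, 0, 0, 1, 0.06, 0.13, 0, 0, 0, 2.6, 0.072, 0.168, -0.03, 0, 0, 2.6, 0.072, 0.168, -0.07, 0, 0, 2.6, 0.072, 0.168, -0.11, 0, 0, 2.6, 0.072, 0.168, -0.14, 0, 0, 2.6, 0.072, 0.168, -0.14, 0, 0, 2.6, 0.072, 0.168, -0.14, 0, 0, 2.6]

```text
clock: 27.4
eef_pos: [372.4, -231.9, 68.0]
eef_rot: [-3.142, 0.004, -0.752]
wrist_force: [-0.2, 0.2, 0.5]
finger_gap: 60.1
finger_force: 0.0
```

>>> jog_arm:
  plan: [0, 0, -0.03, 0, 0, 0, 0, 0, -0.055, 0, 0, 0, 0, 0, -0.068, 0, 0, 0, 0, 0, -0.068, 0, 0, 0, 0, 0, -0.068, 0, 0, 0]

```text
clock: 27.9
eef_pos: [373.0, -232.8, 0.8]
eef_rot: [-3.141, 0.002, -0.753]
wrist_force: [-0.0, 0.1, 0.3]
finger_gap: 59.8
finger_force: 0.0
```

>>> jog_arm:
  plan: [0, 0, 0, 0, 0, 0, 0, 0, 0, 0, 0, 0, 0, 0, 0, 0, 0, 0, 0, 0, 0, 0, 0, 0, 0, 0, 0, 0, 0, 0]
  claw: 0.03
  force: 20

```text
clock: 28.4
eef_pos: [372.6, -232.5, 0.1]
eef_rot: [-3.141, 0.002, -0.753]
wrist_force: [-1.1, 2.1, 8.4]
finger_gap: 44.0
finger_force: 20.0
```

>>> jog_arm:
  plan: [0, 0, 0.03, 0, 0, 0, 0, 0, 0.07, 0, 0, 0, -0.008, 0.012, 0.11, 5.4, 5.7, 0, -0.017, 0.027, 0.13, 10.8, 11.5, 0, -0.017, 0.027, 0.13, 16.2, 17.2, 0, -0.017, 0.027, 0.13, 21.5, 23, 0, -0.017, 0.027, 0.13, 27, 28.7, 0, -0.017, 0.027, 0.13, 32.3, 34.5, 0, -0.017, 0.027, 0.13, 37.6, 40.2, 0, -0.017, 0.027, 0.1, 37.6, 40.2, 0, -0.017, 0.027, 0.06, 37.6, 40.2, 0, -0.017, 0.027, 0.03, 37.6, 40.2, 0, -0.017, 0.027, 0.02, 37.6, 40.2, 0, -0.017, 0.027, 0.02, 37.6, 40.2, 0]

```text
clock: 29.8
eef_pos: [354.8, -205.0, 18.8]
eef_rot: [3.14, 0.966, -0.754]
wrist_force: [0.6, -0.1, -0.9]
finger_gap: 43.4
finger_force: 20.0
```

>>> jog_arm:
  plan: [0, 0, -0.002, 0, 0, 0, 0, 0, -0.004, 0, 0, 0, 0, 0, -0.004, 0, 0, 0]

```text
clock: 30.1
eef_pos: [355.4, -205.5, 15.8]
eef_rot: [3.141, 0.963, -0.753]
wrist_force: [0.1, 0.2, -1.3]
finger_gap: 43.7
finger_force: 20.0
```

Nearly touching. I'll go 1.5 mm more, release, lift and look.

>>> jog_arm:
  plan: [0, 0, -0.0015, 0, 0, 0, 0, 0, -0.0015, 0, 0, 0]

```text
clock: 30.3
eef_pos: [355.1, -205.3, 13.8]
eef_rot: [3.14, 0.964, -0.753]
wrist_force: [-1.0, -0.1, -0.9]
finger_gap: 43.6
finger_force: 20.0
```

>>> jog_arm:
  plan: [0, 0, 0, 0, 0, 0, 0, 0, 0, 0, 0, 0, 0, 0, 0, 0, 0, 0, 0, 0, 0, 0, 0, 0, 0, 0, 0, 0, 0, 0, 0, 0, 0, 0, 0, 0, 0, 0, 0.03, 0, 0, 0, 0, 0, 0.07, 0, 0, 0, 0, 0, 0.11, -5.4, -5.7, 0, 0, 0, 0.15, -10.8, -11.5, 0, 0, 0, 0.17, -16.2, -17.2, 0, 0, 0, 0.17, -21.5, -23, 0, 0, 0, 0.17, -27, -28.7, 0, 0, 0, 0.17, -32.3, -34.5, 0, 0, 0, 0.17, -37.6, -40.2, 0, -0.01, -0.045, 0.19, -37.6, -40.2, 0, -0.02, -0.09, 0.19, -37.6, -40.2, 0, -0.03, -0.135, 0.19, -37.6, -40.2, 0, -0.05, -0.175, 0.19, -37.6, -40.2, 0, -0.05, -0.19, 0.19, -37.6, -40.2, 0]
  claw: 0.06

```text
clock: 32.3
eef_pos: [303.0, -397.9, 203.4]
eef_rot: [3.141, 0.004, -0.756]
wrist_force: [-0.1, 1.3, 0.7]
finger_gap: 60.1
finger_force: 0.0
```

Run:
```python
from meas import *
p,d=camera('top');np.savez('top5.npz',p=p,d=d)
def comp(X,Y,Z,p):
    roi=(X>320)&(X<465)&(Y>-400)&(Y<-130)
    yield 'a',roi&(Z>15)&(Z<100)
measure('top',p,d,comp)
P=cloud('top',d);m=(np.hypot(P[...,0]-368,P[...,1]+222)<18);print(np.percentile(P[m][:,2],[2,50,98]))
s=manip.read_state();print(s['eef_pos'],s['eef_rot'])
```

```text
top a 313 [244.7 237.2] z 34.1 c 383.1 -236.3 [42.6 58.6] 46.7 mean [ 382.7 -236.7]
[-1.52523574 34.02137623 38.3711661 ]
[ 303.68878676 -398.31726759  203.26331041] [ 3.14130805  0.00420477 -0.75590723]
```

cover_a now lies hollow down at (383,-236.5), with its top at 34 mm.

>>> jog_arm:
  plan: [0.02, 0.04, 0, 0, 0, 0, 0.04, 0.08, 0, 0, 0, 0, 0.06, 0.12, 0, 0, 0, 0, 0.079, 0.162, -0.03, 0, 0, 0, 0.079, 0.162, -0.07, 0, 0, 0, 0.079, 0.162, -0.11, 0, 0, 0, 0.079, 0.162, -0.15, 0, 0, 0, 0.079, 0.162, -0.16, 0, 0, 0, 0.079, 0.162, -0.16, 0, 0, 0, 0.079, 0.162, -0.16, 0, 0, 0]
  claw: 0.058

```text
clock: 33.35
eef_pos: [384.9, -233.7, 45.3]
eef_rot: [-3.141, 0.002, -0.753]
wrist_force: [-0.8, 0.5, 0.2]
finger_gap: 58.2
finger_force: 0.0
```

>>> jog_arm:
  plan: [-0.002, -0.003, -0.025, 0, 0, 0, -0.002, -0.003, -0.045, 0, 0, 0, -0.002, -0.003, -0.057, 0, 0, 0, -0.002, -0.003, -0.062, 0, 0, 0, -0.002, -0.003, -0.062, 0, 0, 0, -0.002, -0.003, -0.062, 0, 0, 0]

```text
clock: 33.95
eef_pos: [382.6, -236.6, -17.4]
eef_rot: [-3.141, 0.002, -0.753]
wrist_force: [0.4, -0.5, -0.0]
finger_gap: 57.7
finger_force: 0.0
```

>>> jog_arm:
  plan: [0, 0, 0, 0, 0, 0, 0, 0, 0, 0, 0, 0, 0, 0, 0, 0, 0, 0, 0, 0, 0, 0, 0, 0, 0, 0, 0, 0, 0, 0]
  claw: 0.03

```text
clock: 34.45
eef_pos: [382.4, -236.4, -17.8]
eef_rot: [-3.141, 0.003, -0.753]
wrist_force: [0.0, 1.1, 7.1]
finger_gap: 43.7
finger_force: 20.0
```

>>> jog_arm:
  plan: [0, 0, 0.02, 0, 0, 0, 0, 0, 0.055, 0, 0, 0, 0, 0, 0.09, 0, 0, 0, 0.02, -0.005, 0.1, 0, 0, 8, 0.045, -0.013, 0.1, 0, 0, 16, 0.07, -0.022, 0.1, 0, 0, 24, 0.1, -0.033, 0.1, 0, 0, 32, 0.125, -0.04, 0.1, 0, 0, 40, 0.133, -0.043, 0.1, 0, 0, 42.4, 0.133, -0.043, 0.07, 0, 0, 42.4, 0.133, -0.043, 0.05, 0, 0, 42.4, 0.133, -0.043, 0.05, 0, 0, 42.4, 0.133, -0.043, 0.05, 0, 0, 42.4]

```text
clock: 35.75
eef_pos: [515.1, -279.3, 32.1]
eef_rot: [-3.142, 0.004, -0.013]
wrist_force: [0.1, -0.4, -0.2]
finger_gap: 43.9
finger_force: 20.0
```

>>> jog_arm:
  plan: [0, 0, -0.012, 0, 0, 0, 0, 0, -0.024, 0, 0, 0, 0, 0, -0.031, 0, 0, 0, 0, 0, -0.034, 0, 0, 0, 0, 0, -0.036, 0, 0, 0, 0, 0, -0.036, 0, 0, 0, 0, 0, -0.036, 0, 0, 0]

```text
clock: 36.45
eef_pos: [515.2, -279.3, -4.1]
eef_rot: [3.141, 0.004, -0.013]
wrist_force: [0.3, -0.0, -1.0]
finger_gap: 44.0
finger_force: 20.0
```

>>> jog_arm:
  plan: [0, 0, -0.003, 0, 0, 0, 0, 0, -0.005, 0, 0, 0, 0, 0, -0.007, 0, 0, 0, 0, 0, -0.007, 0, 0, 0]

```text
clock: 36.85
eef_pos: [515.0, -279.2, -11.6]
eef_rot: [-3.142, 0.004, -0.013]
wrist_force: [-0.3, -1.1, -0.8]
finger_gap: 43.9
finger_force: 20.0
```

>>> jog_arm:
  plan: [0, 0, 0, 0, 0, 0, 0, 0, 0, 0, 0, 0, 0, 0, 0, 0, 0, 0, 0, 0, 0.02, 0, 0, 0, 0, 0, 0.06, 0, 0, 0, 0, 0, 0.1, 0, 0, 0, 0, 0, 0.14, 0, 0, 0, -0.03, -0.02, 0.18, 0, 0, 0, -0.07, -0.04, 0.2, 0, 0, 0, -0.11, -0.06, 0.2, 0, 0, 0, -0.15, -0.08, 0.2, 0, 0, 0, -0.19, -0.1, 0.2, 0, 0, 0, -0.19, -0.12, 0.2, 0, 0, 0, -0.19, -0.12, 0.2, 0, 0, 0]
  claw: 0.056

```text
clock: 38.25
eef_pos: [324.0, -400.9, 188.9]
eef_rot: [3.141, 0.004, -0.016]
wrist_force: [1.1, 0.9, -0.5]
finger_gap: 55.8
finger_force: 0.0
```

Run:
```python
from meas import *
p,d=camera('top');np.savez('top6.npz',p=p,d=d);z0=np.load('top0.npz')
def comp(X,Y,Z,p):
    yield 'cov',(X>475)&(X<560)&(Y>-400)&(Y<-160)&(Z>28)&(Z<60)
measure('top',p,d,comp)
P=cloud('top',d)
for y in(-200.5,-280.5,-361):
    print(y,[round(float(np.median(P[(abs(P[...,0]-515-dx)<8)&(abs(P[...,1]-y-dy)<6)][:,2])),1) for dx,dy in((-20,0),(20,0),(0,-12),(0,12),(0,0))])
cv2.imwrite('pics/v6.png',np.hstack([cv2.resize(p[140:280,180:366,::-1],(800,600),interpolation=cv2.INTER_CUBIC)]))
```

```text
top cov 322 [233.3 190.7] z 40.1 c 514.4 -200.7 [58.  43.5] 1.5 mean [ 515.1 -200.3]
top cov 317 [261.6 192.5] z 40.2 c 512.2 -281.8 [60.8 43.3] 1.3 mean [ 512.1 -282. ]
top cov 317 [289.1 193. ] z 40.2 c 512.8 -362.7 [58.2 43.4] 1.1 mean [ 512.9 -361.4]
-200.5 [39.5, 40.8, 40.6, 40.7, 40.6]
-280.5 [41.5, 40.4, 40.3, 41.0, 40.7]
-361 [39.9, 40.7, 39.3, 40.0, 40.4]
```

View pics/v6.png

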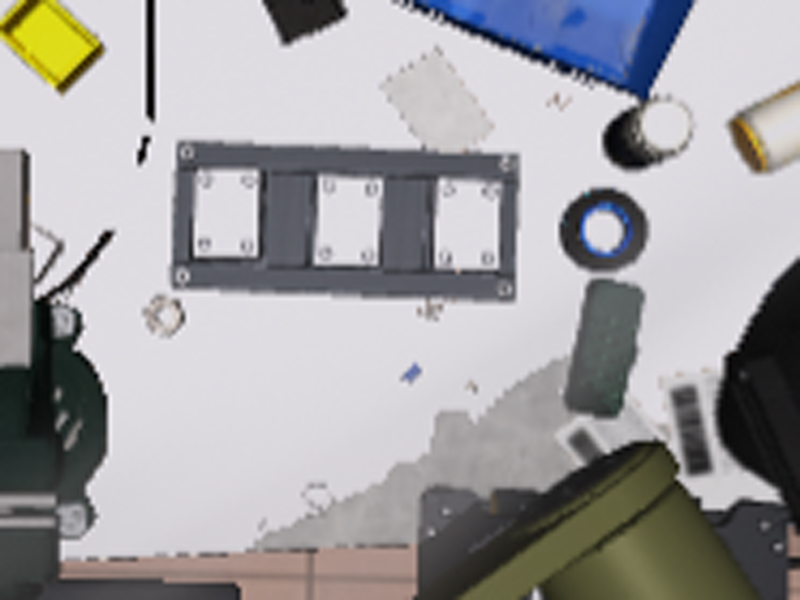

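The picture shows all three covers dimpled face up in their pockets, at (227,213), (347,220) and (468,223). Their tops are level at about 40 mm, so they're fully home. The tape, green case and nuts haven't moved. Handing in.

```bash
python3 -c "
from cell import manip
print(manip.sign_off())"
```

```text
the job is handed in; nothing more can be done
None
```

All three covers are fully home in the nest, hollow side down and one to a pocket, by the last camera check; the job is handed in at about 38 s of the 72 s allowed, though the hand-in returned no verdict.

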